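Refit the dishcloth rail on its drying stand

TASK

Put the loose dark wooden dishcloth rail back on its marble-based stand: push the steel eye at its end in through the sprung brass gate of the snap hook until the gate springs shut behind it, then lay the other end of the rail down in the cradle of the front post before letting go. The rail must finish level, with the eye low in the bottom of the hook, and let go; leave the salt shaker, matchbox and yoghurt pot standing where they are.

Things in the scene. Friction and masses are not known exactly. Their poses are not given: they have to be found in the camera images.
- rail_grip (a point): Middle of the wooden part of the loose rail, at half height: the place to grip. Straight flat bar, 190 mm long over all, 0.12 kg: dark wood 16 mm wide (y), 14 mm high (z), a brass cap at one end, a flat steel eye at the other. It lies flat on the table (this point 7 mm up). x: along the rail toward the eye; z: up. Wood with cap and ferrule spans x = -68 to +67 mm.
- eye_end (a point): Middle of the far bow of the rail's oblong steel eye, on the centre line of its 7 mm wire, 118.5 mm from rail_grip along +x, at the same height. The eye lies in the rail's x-y plane, 40 mm wide outside, 26 mm inside, and is clear inside for 48 mm from the far bow back to the ferrule. Axes as the rail's.
- rail_tail (a point): End face of the rail at the brass cap, at half height, 68 mm from rail_grip along the rail's -x. Axes as the rail's.
- rail_stand: Fixed drying stand; origin on the table. Marble base x = -95 to +155 mm, 80 mm wide, 14 mm thick. +x leads from the front post (cradle) to the rear post (x = 131 mm, 173 mm high, snap hook): the direction in which the eye is pushed in. All stands at y = 0; at rest the rail lies level along x, eye toward +x, centre line 115 mm up.
- hook_mouth (a point): Point on the shut gate where the eye's far bow is best pushed in along the stand's +x: x = 70, y = 0, z = 137 mm of the stand. Rail level, gate between the two sides of the eye. With the bow 36 mm past this point it is clear of the gate's end; then lower it 22 mm to the hook's bottom bar (which brings the rail down on the cradle too) and the gate shuts. Axes as the stand's.
- snap_gate (a joint): Angle of the brass gate, 8 mm thick, that closes the hook's front: it hangs from a pin at x = 70, z = 173 mm of the stand down to z = 122 mm. 0 shut, grows as its lower end is pushed inward (toward the rear post), stop at 1.1 rad. A spring shuts it: about 1 N at the mouth starts it, 3 to 4 N lets the eye pass.
- hook_seat (a point): Where eye_end lies with the rail at rest, on the hook's bottom bar: x = 91.5, y = 0, z = 115 mm of the stand; 13 mm nearer or 20 mm farther along x is possible. Steel hook, upright in the stand's x-z plane, wire 9 mm: nose at x = 70 mm, its top at z = 127.5 mm; bottom bar, upper face z = 111.5 mm; spine, near face x = 115.5 mm; top bow z = 185 mm. Axes as the stand's.
- cradle_seat (a point): Where the rail's centre line lies over the front post's cradle at rest: x = -65, y = 0, z = 115 mm of the stand. Dark steel fork 14 mm thick along x, floor 7 mm below this point; cheeks lean out from about 22 mm apart at the floor to 37 mm at the tips, 6 mm above this point. With eye_end at hook_seat the rail reaches 30 mm past it. Axes as the stand's.
- salt_shaker: Loose glass salt shaker with a grey top, 44 mm across, 90 mm high; bystander. Origin under its centre.
- matchbox: Loose matchbox, 36 x 53 x 14 mm, lying flat; bystander. Origin under its centre.
- yoghurt_pot: Loose yoghurt pot, 72 mm across, 71 mm high; bystander. Origin under its centre.
Not all that is in view belongs to the job. Leave any green look-alike of the part that bears rail_grip alone.

How it is judged:
On the way, in this order (a step that is already met when the one before it is completed fails the run):
1. the eye, held at the hook's mouth, pushes the gate inward (value of joint snap_gate above 0.3 rad and distance between eye_end and hook_mouth below 0.05 m), for 0.02 s.
2. the eye is in the hook with the gate shut behind it, and the other end is down in the cradle while the rail is still held (x of eye_end in the frame of hook_seat between -0.018 and 0.026 m and y of eye_end in the frame of hook_seat between -0.015 and 0.015 m and z of eye_end in the frame of hook_seat between -0.008 and 0.009 m and x of rail_tail in the frame of cradle_seat between -0.065 and -0.006 m and y of rail_tail in the frame of cradle_seat between -0.012 and 0.012 m and z of rail_tail in the frame of cradle_seat between -0.008 and 0.008 m and value of joint snap_gate below 0.12 rad and contact force between the fingers and rail above 0.5 N), for 0.1 s.
At the end, for the whole second after the job is handed in: eye_end lies at hook_seat (along the stand -18 to +26 mm, sideways 15 mm, height 9 mm), gate shut (under 0.12 rad), rail_tail 6 to 65 mm beyond the cradle (sideways 12 mm, height 8 mm), rail level within 0.15 rad and let go (x of eye_end in the frame of hook_seat between -0.018 and 0.026 m and y of eye_end in the frame of hook_seat between -0.015 and 0.015 m and z of eye_end in the frame of hook_seat between -0.008 and 0.009 m and x of rail_tail in the frame of cradle_seat between -0.065 and -0.006 m and y of rail_tail in the frame of cradle_seat between -0.012 and 0.012 m and z of rail_tail in the frame of cradle_seat between -0.008 and 0.008 m and value of joint snap_gate below 0.12 rad and angle between the z axis of rail_grip and the z axis of rail_stand, either way round below 0.15 rad); the robot touches nothing.
It fails at once if the salt shaker is knocked over or shifted more than 40 mm (distance of salt_shaker from where it was at the start of the episode above 0.04 m or angle between salt_shaker's own z axis and vertical above 0.5 rad).
It fails at once if the matchbox is knocked over or shifted more than 40 mm (distance of matchbox from where it was at the start of the episode above 0.04 m or angle between matchbox's own z axis and vertical above 0.5 rad).
It fails at once if the yoghurt pot is knocked over or shifted more than 40 mm (distance of yoghurt_pot from where it was at the start of the episode above 0.04 m or angle between yoghurt_pot's own z axis and vertical above 0.5 rad).
It also fails if it takes over 40 s, if anything falls off the work surface, if the arm or the gripper's body presses on something with over 40 N, if the wrist force passes 120 N, or if a joint passes its speed limit or range.

ROBOT

A 6-joint arm with a two-finger parallel gripper is mounted at the origin on a cart in front of the work surface, level with it; the furniture and walls round the work are solid. World frame = base frame: x ahead of the robot, y to its left, z up, the work surface at z = 0. Lengths are in m, angles in rad, forces in N, time in s.
With the tool pointing down it reaches from about 0.35 to 0.775 m from the base axis. Payload 7.3 kg.
Tool frame: the origin (TCP) lies at the very end of the fingers, on their centre line; the grasp point (between the pads) lies 19 mm behind it; z points along the fingers, y is the line along which they close (so a half turn about z gives the same grasp; the last joint's range is limited). The gripper opens to 92 mm and grips with 3 to 60 N. Pads are 19 mm wide; open, the fingers measure 130 mm over their backs; the gripper's body (75 mm by 190 mm) begins 47 mm behind the grasp point.
Start: joints at [1.09, 0.342, 1.524, -0, 1.275, -0.146], TCP at [0.172, 0.496, 0.227] pointing down, gripper open.
Joint ranges: [-2.53, 2.53], [-0.77, 2.02], [0.04, 2.7], [-1, 4.14], [0.28, 2.66], [-3.11, 3.11]. Speed limits (rad/s): [2.57, 2.57, 3.14, 3.14, 3.14, 3.14].

INTERFACE

Orientations are given as [roll, pitch, yaw] about the fixed x, y, z axes, in that order (R = Rz(yaw) Ry(pitch) Rx(roll)).
In Python, from cell import robot, read_camera, get_calibration gives the robot as it stands. The module is installed in compiled form; this text tells all that it offers.
- The arm moves only by the tool send_rows, never from a script. Its argument "plan" is a list of rows, each a list of 2 entries, a list of its own where there are three numbers: the shift along the tool's x, y, z as a fraction of full scale, then the turn, a rotation vector about the tool's x, y, z as a fraction of full scale. A call has exactly 10 rows; each row shifts and turns the commanded pose from where the row before left it, along the tool's axes as they then stand; what a row does not reach is not made up. Full scale, the value 1, is 0.025 m for a shift and 90 degrees for a turn. A row lasts 1/8 s, in which the tool goes at most 62.5 mm and 10.7 degrees, less where a joint would pass 70% of its speed; a pose out of reach is approached as far as the arm can. A call with a number of a shift or a turn outside -1 to 1 is refused whole. A call with a gripper value outside its range is refused whole. "gripper" is the opening, from -1 (shut) to 1 (fully open), so that 0 is half open, set as the call begins (left out, the last holds). The fingers move at their own pace and stop on an object; "force" is the grip in N (left out, the last holds). Time passes only in rows, so rows that do not move let the fingers close, or fill a call up. It gives the time, the measured TCP pose, the force, the opening and the grip force at its end, in the units of the state.
- robot.observe(): the state, without advancing time (a new reading comes with each control period).
- read_camera(name): name is "side" or "top"; returns (picture, depth): 420x560x3 uint8, blue, green, red; 420x560 float32, m along the optical axis (not along the pixel's ray), 0 where there is no reading.
- get_calibration(name): a dict with "intrinsics" (3x3 intrinsics, pixels), "dist_coeffs" ([k1, k2, p1, p2, k3] as OpenCV has them; the pictures are not rectified), "rvec" (rotation vector, rad) and "tvec" (3), from world to camera coordinates, as OpenCV has them. Camera axes: x right, y down, z forward; pixel columns grow to the right and rows downward; lengths in m; the calibration is good to about 2 mm. A picture is of the moment at which its call begins. get_calibration takes no time and is no camera call.
- robot.hand_in(): hands the job in; it is judged then, once.
The state is a dict: "time": time; "qpos": joint angles; "qvel": joint speeds; "joint_efforts": joint torques, N m; "tool_pos": TCP position; "tool_rot": TCP orientation; "contact_force": force on the tool from outside, world axes, zero at the start; "torque": the same for the moment, N m; "opening": finger opening in m; "grip_force": force on a finger pad.
Only numpy, scipy, OpenCV 4.12 (cv2) and the standard library are available. Lean on these libraries where they do the work, as an engineer would, in place of code of your own. Each camera call takes 0.05 s, during which the arm holds its last target. There are 200 camera calls.

## Working session

There is one attempt and no reset: what is moved stays moved. The work goes in short steps, Python scripts to look and compute and a tool call to move; the robot and the scene stay as the last step left them, time stands still between calls to the robot, and variables do not carry over. Pictures are saved under pics/ and viewed, at most 13 in all, crops included, and the job is handed in when it is done.

Besides the shell and the picture viewer there is one more tool, called after "Request:" as a command line: name --argument value ..., lists and objects as JSON in quotes. send_rows: Moves the arm, as the interface text tells. Shift numbers are shares of 0.025 m and turn numbers shares of 90 degrees, none past 1 either way. Its arguments: {"type":"object","properties":{"plan":{"type":"array"},"gripper":{"type":"number"},"force":{"type":"number"}},"required":["plan"]}

```bash
mkdir -p pics; python3 - <<'E'
from cell import robot, read_camera, get_calibration
import cv2,numpy as np
print(robot.observe())
for n in("top","side"):
    p,d=read_camera(n);cv2.imwrite(f"pics/{n}0.png",p);np.save(f"{n}0.npy",d)
    c=get_calibration(n);R=cv2.Rodrigues(np.array(c["rvec"]))[0];print(n,c,-R.T@np.array(c["tvec"]).ravel())
E
```

```text
{'time': 0.0, 'qpos': array([ 1.08999255e+00,  3.42730735e-01,  1.52499096e+00,  1.39384709e-05,
        1.27541473e+00, -1.46025610e-01]), 'qvel': array([-0.00078468, -0.0016307 , -0.0004503 , -0.00023154, -0.00071579,
        0.00054243]), 'joint_efforts': array([ 2.16288463e-04, -4.31235695e+01, -2.44220817e+01,  7.18708173e-02,
        5.56337577e-02, -1.20678492e-04]), 'tool_pos': array([0.17229457, 0.49549973, 0.22604991]), 'tool_rot': array([-3.14006725e+00, -2.37816881e-04,  2.80681024e+00]), 'contact_force': array([ 0.546615  , -0.07070488,  0.00061819]), 'torque': array([0.00767279, 0.01304389, 0.02671833]), 'grip_force': 0.0, 'opening': 0.091934095300884}
top {'intrinsics': array([[426.97769842,   0.        , 276.56200275],
       [  0.        , 426.97769842, 206.05327668],
       [  0.        ,   0.        ,   1.        ]]), 'dist_coeffs': array([-0.02080242,  0.        ,  0.        ,  0.        ,  0.        ]), 'rvec': array([ 2.13986514, -2.14027106,  0.15065235]), 'tvec': array([0.03764393, 0.54950988, 1.05996141])} [0.38603101 0.02824031 1.13007916]
side {'intrinsics': array([[470.02414757,   0.        , 273.36664684],
       [  0.        , 470.02414757, 207.81514127],
       [  0.        ,   0.        ,   1.        ]]), 'dist_coeffs': array([-0.09825579,  0.        ,  0.        ,  0.        ,  0.        ]), 'rvec': array([ 0.16579412,  2.77574582, -1.37328398]), 'tvec': array([0.53880491, 0.03582698, 1.52767845])} [0.65985422 1.12440035 0.96213928]
```

View pics/top0.png

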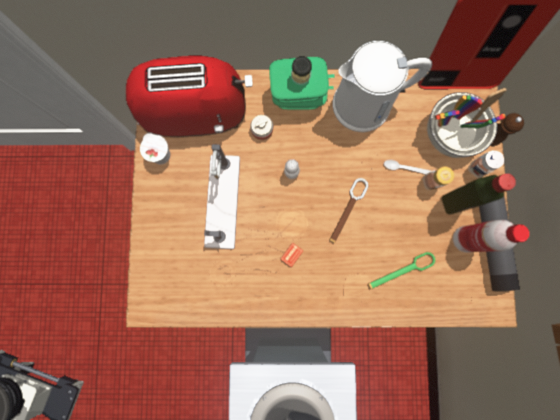

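View pics/side0.png

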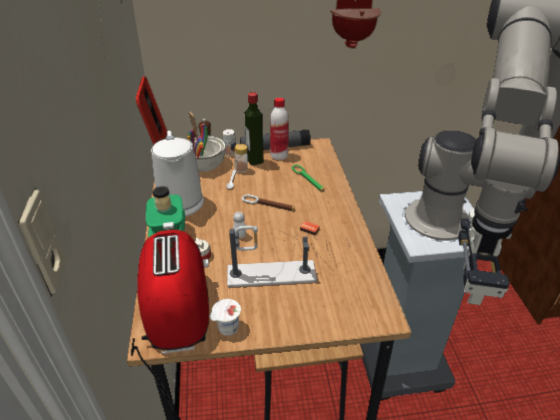

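The top view shows the rail from its tail at (334,240) to its eye at (362,182). The marble base spans cols 205-240 and rows 155-248, with the cradle post near (215,237) and the hook post near (222,160). The side view shows the hook at (245,237) and the cradle at (306,242).

```bash
cat >h.py <<'E'
import cv2,numpy as np
from cell import get_calibration
def cal(n):
    c=get_calibration(n);return c["intrinsics"],c["dist_coeffs"],cv2.Rodrigues(np.array(c["rvec"]))[0],np.array(c["tvec"]).ravel()
def ray(n,uv,z):
    K,D,R,t=cal(n);p=cv2.undistortPoints(np.array(uv,float).reshape(-1,1,2),K,D)[:,0]
    d=np.c_[p,np.ones(len(p))]@R;C=-R.T@t
    return C+d*((z-C[2])/d[:,2])[:,None]
def proj(n,P):
    K,D,R,t=cal(n);return cv2.projectPoints(np.array(P,float).reshape(-1,1,3),cv2.Rodrigues(R)[0],t,K,D)[0][:,0]
def pick(m,box):
    z=np.zeros_like(m);a,b,c,d=box;z[b:d,a:c]=m[b:d,a:c]
    n,l,s,ce=cv2.connectedComponentsWithStats(z);i=1+s[1:,4].argmax();return (l==i).astype(np.uint8)
E
python3 - <<'E'
from h import *
for n,rb,mb in(("top",(325,170,372,247),(200,150,245,252)),("side",(238,190,300,215),(222,255,322,290))):
    p=cv2.imread(f"pics/{n}0.png");hsv=cv2.cvtColor(p,cv2.COLOR_BGR2HSV)
    w=pick(((hsv[...,2]<110)*255).astype(np.uint8),rb)
    pts=np.argwhere(w)[:,::-1];P=ray(n,pts,0.010 if n=="top" else .01)[:,:2]
    r=cv2.minAreaRect(P.astype(np.float32));print(n,"wood",w.sum(),r,)
    c=P.mean(0);u=np.linalg.svd(P-c,full_matrices=False)[2][0];s=(P-c)@u;print(c,u,np.percentile(s,[0,1,99,100]))
    e=pick((((hsv[...,1]<70)&(hsv[...,2]>110))*255).astype(np.uint8),rb)
    E=ray(n,np.argwhere(e)[:,::-1],.007)[:,:2];print("eye",e.sum(),E.mean(0),np.percentile((E-c)@u,[0,2,98,100]))
    m=pick((((hsv[...,1]<45)&(hsv[...,2]>120))*255).astype(np.uint8),mb)
    m=cv2.morphologyEx(m,cv2.MORPH_OPEN,np.ones((5,5)))
    M=ray(n,np.argwhere(m)[:,::-1],.014)[:,:2];r=cv2.minAreaRect(M.astype(np.float32));print("marble",m.sum(),r,cv2.boxPoints(r).tolist())
    x0,y0,x1,y1=(180,130,380,270) if n=="top" else (200,180,330,300)
    v=p[y0:y1,x0:x1]; cv2.imwrite(f"pics/{n}crop.png",cv2.resize(v,None,fx=4 if n=="top" else 5,fy=4 if n=="top" else 5,interpolation=cv2.INTER_CUBIC))
E
```

```text
Traceback (most recent call last):
  File "h.py", line 13, in pick
    n,l,s,ce=cv2.connectedComponentsWithStats(z);i=1+s[1:,4].argmax();return (l==i).astype(np.uint8)
                                                     ~~~~~~~~~~~~~~^^
ValueError: attempt to get argmax of an empty sequence
```

```bash
python3 - <<'E'
from h import *
for n,q in(("top",[(344,220),(361,183),(400,220),(225,195),(337,234)]),("side",[(275,204),(248,198),(300,260),(270,270),(330,200)])):
    p=cv2.imread(f"pics/{n}0.png");hsv=cv2.cvtColor(p,cv2.COLOR_BGR2HSV)
    for a,b in q: print(n,a,b,p[b,a],hsv[b,a])
    x0,y0,x1,y1=(180,130,380,270) if n=="top" else (200,180,330,300)
    v=p[y0:y1,x0:x1]; k=4 if n=="top" else 5
    cv2.imwrite(f"pics/{n}crop.png",cv2.resize(v,None,fx=k,fy=k,interpolation=cv2.INTER_CUBIC))
E
```

```text
top 344 220 [ 62  85 130] [ 10 133 130]
top 361 183 [114 162 220] [ 14 123 220]
top 400 220 [127 178 230] [ 15 114 230]
top 225 195 [246 248 250] [ 15   4 250]
top 337 234 [ 63  87 131] [ 11 132 131]
side 275 204 [40 54 87] [  9 138  87]
side 248 198 [ 90 133 180] [ 14 128 180]
side 300 260 [129 165 205] [ 14  95 205]
side 270 270 [222 225 228] [ 15   7 228]
side 330 200 [102 149 201] [ 14 126 201]
```

View pics/topcrop.png

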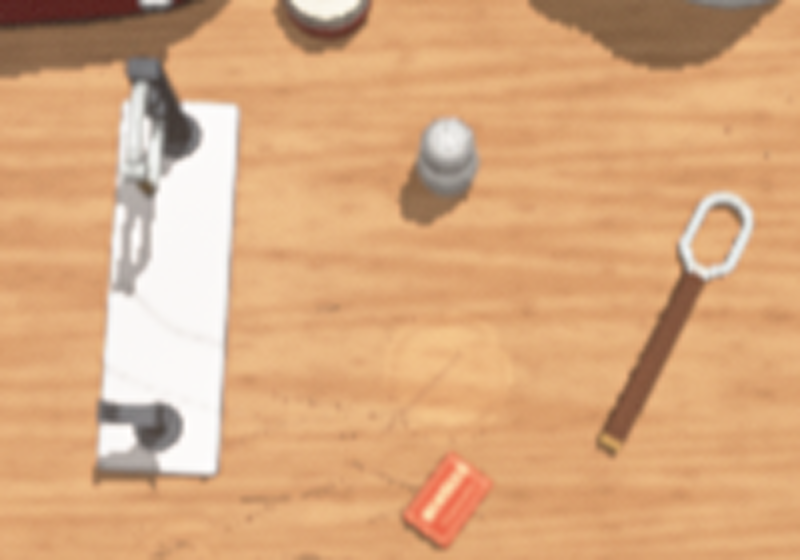

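View pics/sidecrop.png

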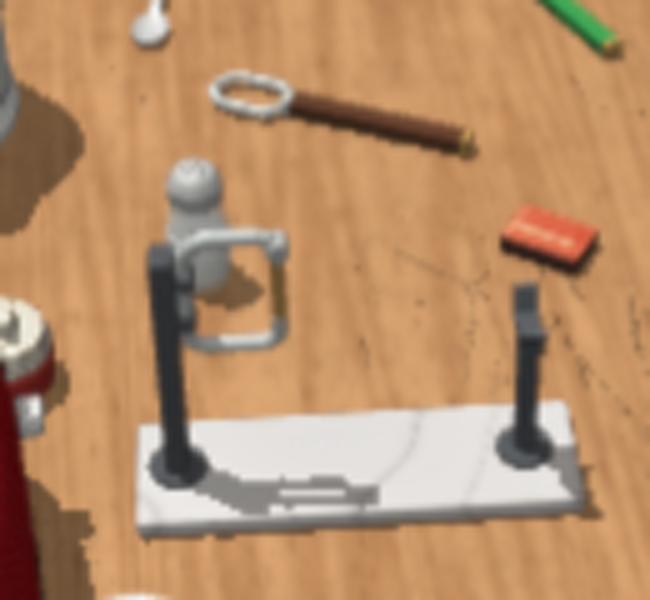

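The top crop shows the marble corners at about (122,102), (239,104), (217,474) and (97,470). The rail cap is at (609,447) and the eye bow at (727,196). The side crop shows the gate at (279,290) and the fork at (528,310).

```bash
python3 - <<'E'
from h import *
n="top";p=cv2.imread("pics/top0.png");hsv=cv2.cvtColor(p,cv2.COLOR_BGR2HSV)
w=pick((hsv[...,2]<165).astype(np.uint8),(328,195,362,245))
P=ray(n,np.argwhere(w)[:,::-1],.012)[:,:2];c=P.mean(0);u=np.linalg.svd(P-c,full_matrices=False)[2][0];u*=np.sign(u[0])
print("wood",w.sum(),c,u,np.percentile((P-c)@u,[0,2,98,100]),np.percentile((P-c)@[-u[1],u[0]],[1,99]))
e=pick((hsv[...,1]<85).astype(np.uint8),(345,174,372,202));E=ray(n,np.argwhere(e)[:,::-1],.009)[:,:2]
d=E-c;ec=(E.min(0)+E.max(0))/2;print("eye",e.sum(),ec,np.percentile(d@u,[0,2,98,100]),np.percentile(d@[-u[1],u[0]],[0,2,98,100]))
m=((hsv[...,1]<60)&(hsv[...,2]>195)).astype(np.uint8);m=pick(m,(200,150,245,252))
M=ray(n,np.argwhere(m)[:,::-1],.014)[:,:2];r=cv2.minAreaRect(M.astype(np.float32));print("marble",m.sum(),r,cv2.boxPoints(r).tolist())
# right edge line fit
ys=[];xs=[]
for v in range(160,246):
    k=np.nonzero(m[v])[0]
    if len(k): ys.append(v);xs.append(k.max()+.5)
L=ray(n,np.c_[xs,ys],.014)[:,:2];f=cv2.fitLine(L.astype(np.float32),cv2.DIST_HUBER,0,.001,.001).ravel();print("edge",f)
# corners clicked, side & top
print(ray("top",np.array([[122,102],[239,104],[217,474],[97,470]])/4+[180,130]-.4,.014))
print(ray("side",np.array([[138,428],[567,403],[580,502],[140,525]])/5+[200,180]-.4,.014))
# rear post foot/posts top, shaker
print("tail/eye",ray("top",np.array([[609,449],[729,193]])/4+[180,130]-.4,.009))
print("shaker",ray("top",[[180+447/4-.4,130+140/4-.4]],.09))
print("side tail, eye",ray("side",np.array([[467,140],[211,90]])/5+[200,180]-.4,.008))
E
```

```text
wood 292 [ 0.52119997 -0.13724481] [ 0.88808887 -0.45967179] [-0.06109803 -0.05865064  0.05963058  0.0644633 ] [-0.00796737  0.00849089]
eye 192 [ 0.60165846 -0.18097262] [0.06031437 0.06252814 0.12150803 0.12275327] [-0.02257691 -0.0224782   0.01773543  0.01891929]
marble 2122 ((0.5721209049224854, 0.18280871212482452), (0.08004895597696304, 0.25619566440582275), 87.39871978759766) [[0.4423385560512543, 0.1486392319202423], [0.6982702016830444, 0.13701170682907104], [0.701903223991394, 0.21697819232940674], [0.44597160816192627, 0.228605717420578]]
edge [ 0.9988508  -0.04792706  0.5637859   0.1432451 ]
[[0.6927275  0.21711343 0.014     ]
 [0.69114169 0.13809728 0.014     ]
 [0.44280162 0.14912147 0.014     ]
 [0.44536065 0.22761779 0.014     ]]
[[0.69218064 0.14347748 0.014     ]
 [0.44405649 0.15386011 0.014     ]
 [0.45101912 0.23265243 0.014     ]
 [0.69394924 0.21982164 0.014     ]]
tail/eye [[ 0.45937019 -0.10711736  0.009     ]
 [ 0.63057947 -0.1906974   0.009     ]]
shaker [[6.46932245e-01 2.04590056e-04 9.00000000e-02]]
side tail, eye [[ 0.46361404 -0.11003265  0.008     ]
 [ 0.63021455 -0.18883298  0.008     ]]
```

Request:
send_rows --plan '[[[-1,-0.68,0],[0,0,0.087]],[[-1,-0.68,0],[0,0,0]],[[-1,-0.68,0],[0,0,0]],[[-1,-0.68,0],[0,0,0]],[[-1,-0.68,0],[0,0,0]],[[-1,-0.68,0],[0,0,0]],[[-1,-0.68,0],[0,0,0]],[[-1,-0.68,0],[0,0,0]],[[-1,-0.68,0],[0,0,0]],[[-1,-0.68,0],[0,0,0]]]' --gripper 0.2 --force 40

```text
time: 1.35
tool_pos: [0.3216, 0.2321, 0.2265]
tool_rot: [-3.141, -0.0, 2.67]
contact_force: [0.9, 0.7, -0.2]
opening: 0.0551
grip_force: 0.0
```

Request:
send_rows --plan '[[[-1,-0.68,0],[0,0,0]],[[-1,-0.68,0],[0,0,0]],[[-1,-0.68,0],[0,0,0]],[[-1,-0.68,0],[0,0,0]],[[-1,-0.68,0],[0,0,0]],[[-1,-0.68,0],[0,0,0]],[[-1,-0.68,0],[0,0,0]],[[-1,-0.68,0],[0,0,0]],[[-0.5,-0.4,0],[0,0,0]],[[0,0,0],[0,0,0]]]'

```text
time: 2.6
tool_pos: [0.4444, 0.0061, 0.2264]
tool_rot: [-3.142, -0.001, 2.669]
contact_force: [0.1, -0.4, 0.4]
opening: 0.0547
grip_force: 0.0
```

```bash
cat >>h.py <<'E'
from scipy.spatial.transform import Rotation as Ro
def delta(s,target,yawdeg):
    R=Ro.from_euler("xyz",s["tool_rot"]);d=R.inv().apply(np.array(target)-s["tool_pos"])
    T=Ro.from_euler("xyz",[np.pi,0,np.deg2rad(yawdeg)])
    print("t",s["time"],"pos",s["tool_pos"].round(4),"rot",np.rad2deg(s["tool_rot"]).round(2),"F",s["contact_force"].round(1),"open",round(s["opening"],4),s["grip_force"].round(1))
    print("shift/25mm",(d/.025).round(3),"turn/90",((R.inv()*T).as_rotvec()/(np.pi/2)).round(4))
E
python3 -c "
from h import *
from cell import robot
delta(robot.observe(),[.521,-.137,.003],153)"
```

```text
Traceback (most recent call last):
  File "h.py", line 18, in delta
    print("t",s["time"],"pos",s["tool_pos"].round(4),"rot",np.rad2deg(s["tool_rot"]).round(2),"F",s["contact_force"].round(1),"open",round(s["opening"],4),s["grip_force"].round(1))
                                                                                                                                                           ^^^^^^^^^^^^^^^^^^^^^
AttributeError: 'float' object has no attribute 'round'
```

Request:
send_rows --plan '[[[-0.889,-0.618,0.5],[0,0,0]],[[-0.889,-0.618,0.5],[0,0,0]],[[-0.889,-0.618,0.5],[0,0,0]],[[-0.889,-0.618,0.5],[0,0,0]],[[-0.889,-0.618,0.5],[0,0,0]],[[-0.889,-0.618,0.5],[0,0,0]],[[0,0,1],[0,0,0]],[[0,0,1],[0,0,0]],[[0,0,0.5],[0,0,0]],[[0,0,0],[0,0,0]]]'

```text
time: 3.85
tool_pos: [0.5208, -0.1357, 0.0888]
tool_rot: [3.142, -0.002, 2.671]
contact_force: [0.1, -0.1, 0.6]
opening: 0.0551
grip_force: 0.0
```

```bash
sed -i 's/s\["grip_force"\].round(1)/s["grip_force"]/' h.py; python3 -c "
from h import *
from cell import robot,read_camera
delta(robot.observe(),[.521,-.137,.003],153)
p,d=read_camera('side');q,d=read_camera('top')
cv2.imwrite('pics/p1.png',np.vstack([cv2.resize(p[160:240,180:380],None,fx=3.5,fy=3.5),cv2.resize(q[160:245,290:490],None,fx=3.5,fy=3.5)]))"
```

```text
t 3.85 pos [ 0.5208 -0.1357  0.0888] rot [ 1.7999e+02 -1.0000e-01  1.5303e+02] F [ 0.1 -0.1  0.6] open 0.0551 0.0
shift/25mm [-0.036 -0.042  3.43 ] turn/90 [ 0.0001 -0.0011  0.0003]
```

View pics/p1.png

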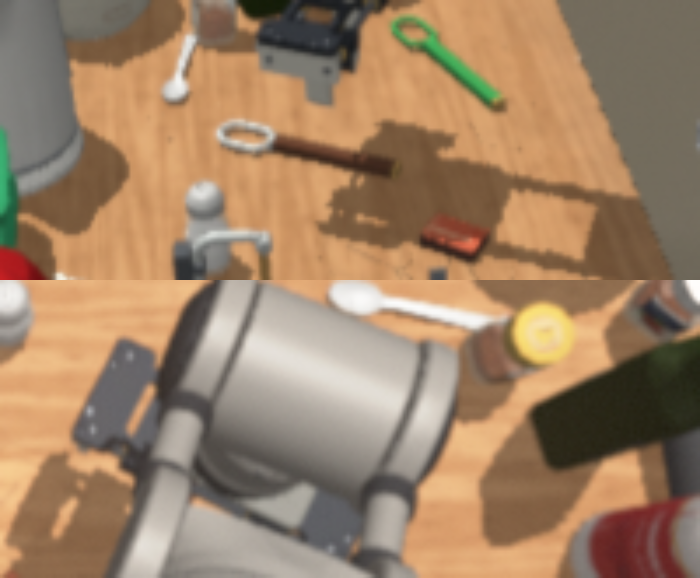

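The gripper is aligned above the rail, with a fingertip at about (318,90) of the side crop and the rail at (335,153). Next I descend and grip.

Request:
send_rows --plan '[[[-0.036,-0.042,0.8],[0,0,0]],[[0,0,0.8],[0,0,0]],[[0,0,0.8],[0,0,0]],[[0,0,0.6],[0,0,0]],[[0,0,0.3],[0,0,0]],[[0,0,0.13],[0,0,0]],[[0,0,0],[0,0,0]],[[0,0,0],[0,0,0]],[[0,0,0],[0,0,0]],[[0,0,0],[0,0,0]]]'

```text
time: 5.2
tool_pos: [0.5216, -0.138, 0.0037]
tool_rot: [3.141, 0.0, 2.67]
contact_force: [-0.0, 0.6, 0.6]
opening: 0.055
grip_force: 0.0
```

Request:
send_rows --plan '[[[0,0,0],[0,0,0]],[[0,0,0],[0,0,0]],[[0,0,0],[0,0,0]],[[0,0,0],[0,0,0]],[[0,0,0],[0,0,0]],[[0,0,0],[0,0,0]],[[0,0,-0.4],[0,0,0]],[[0,0,-0.8],[0,0,0]],[[0,0,-1],[0,0,0]],[[0,0,-1],[0,0,0]]]' --gripper -1

```text
time: 6.45
tool_pos: [0.5214, -0.1379, 0.0847]
tool_rot: [3.142, -0.0, 2.67]
contact_force: [-0.0, -0.6, -0.7]
opening: 0.0155
grip_force: 40.0
```

Request:
send_rows --plan '[[[0,0,-1],[0,0,0]],[[0,0,-1],[0,0,0]],[[0,0,-1],[0,0,0]],[[0.664,0.883,-0.3],[0,0,0]],[[0.664,0.883,-0.3],[0,0,0]],[[0.664,0.883,-0.3],[0,0,0]],[[0.664,0.883,-0.3],[0,0,0]],[[0.664,0.883,-0.3],[0,0,0]],[[0.664,0.883,-0.3],[0,0,0]],[[0.664,0.883,-0.3],[0,0,0]]]'

```text
time: 7.7
tool_pos: [0.4877, 0.0533, 0.2118]
tool_rot: [3.141, 0.0, 2.67]
contact_force: [0.8, -0.8, -0.9]
opening: 0.0154
grip_force: 40.0
```

Request:
send_rows --plan '[[[0.664,0.883,0],[0,0,0]],[[0.664,0.883,0],[0,0,0]],[[0.664,0.883,0],[0,0,0]],[[0.664,0.883,0],[0,0,0]],[[0.664,0.883,0],[0,0,0]],[[0,0,0],[0,0,-0.09]],[[0,0,0],[0,0,-0.09]],[[0,0,0],[0,0,-0.0906]],[[0,0,0],[0,0,0]],[[0,0,0],[0,0,0]]]'

```text
time: 8.95
tool_pos: [0.4642, 0.1884, 0.2112]
tool_rot: [3.141, 0.0, 3.092]
contact_force: [-0.1, -0.1, -1.1]
opening: 0.0158
grip_force: 40.0
```

```bash
python3 -c "
from h import *
from cell import robot,read_camera
delta(robot.observe(),[.4641,.1888,.1337],177.35)
p,d=read_camera('side');q,d2=read_camera('top')
cv2.imwrite('pics/side2raw.png',p);cv2.imwrite('pics/top2raw.png',q)
a=cv2.resize(p[165:290,215:335],None,fx=3.3,fy=3.3,interpolation=2);b=cv2.resize(q[140:265,190:260],None,fx=3.3,fy=3.3,interpolation=2)
cv2.imwrite('pics/p2.png',np.hstack([a,b]));print(a.shape)"
```

```text
t 8.95 pos [0.4642 0.1884 0.2112] rot [1.7999e+02 1.0000e-02 1.7718e+02] F [-0.1 -0.1 -1.1] open 0.0158 39.975215792655945
shift/25mm [0.007 0.013 3.101] turn/90 [ 0.0001  0.0001 -0.0019]
(412, 396, 3)
```

View pics/p2.png

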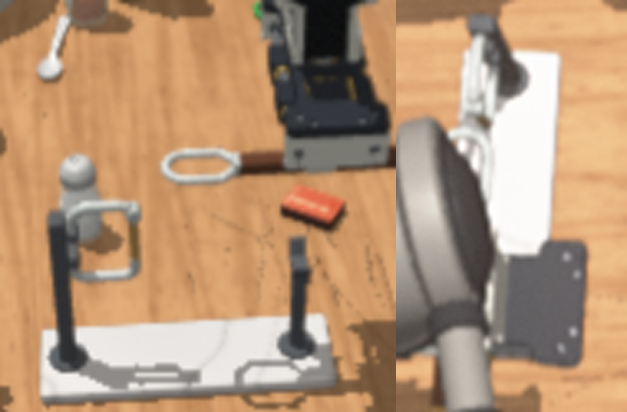

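The side crop shows the eye bow at (163,165), above and in front of the gate at (136,240). The top crop shows the eye at (475,155), in line with the hook at (482,90).

```bash
cat >>h.py <<'E'
S=np.array([.5375,.1854,0]);YS=np.deg2rad(-2.65)
def toS(P): return (Ro.from_euler("z",-YS).apply(np.atleast_2d(P)-S)*1000).round(1)
def fromS(P): return S+Ro.from_euler("z",YS).apply(np.atleast_2d(P)/1000.)
E
python3 - <<'E'
from h import *
p=cv2.imread("pics/side2raw.png");q=cv2.imread("pics/top2raw.png")
def sp(n,uv): return np.array(uv)/3.3+([215,165] if n=="side" else [190-396/3.3,140])-.35
# marked: predicted pixel (in crop coords) of stand points
pts=fromS([[70,0,173],[70,0,122],[70,0,185],[131,0,173],[-65,0,121],[91.5,0,111.5],[45,0,214.5]])
for n,o in(("side",[215,165]),("top",[190-120,140])): print(n,((proj(n,pts)-o+.35)*3.3).round(0).tolist())
for n,box in(("side",(260,205,292,222)),("top",(200,174,222,210))):
    im=p if n=="side" else q;h=cv2.cvtColor(im,cv2.COLOR_BGR2HSV)
    e=pick(((h[...,1]<70)&(h[...,2]>130)).astype(np.uint8),box);E=ray(n,np.argwhere(e)[:,::-1],.2145);T=toS(E)
    print(n,e.sum(),"eye x",T[:,0].min(),T[:,0].max(),"y",T[:,1].min(),T[:,1].max(),"far end y",T[T[:,0]>T[:,0].max()-6,1].mean())
# post tops
print("side post top",toS(ray("side",sp("side",[[62,216]]),.173)),"top",toS(ray("top",sp("top",[[482,25]]),.173)))
print("side bar mid",toS(ray("side",sp("side",[[105,275]]),.107)))
E
```

```text
side [[136.0, 212.0], [138.0, 260.0], [135.0, 201.0], [59.0, 216.0], [303.0, 253.0], [112.0, 272.0], [166.0, 170.0]]
top [[474.0, 109.0], [484.0, 125.0], [471.0, 105.0], [480.0, 24.0], [472.0, 309.0], [488.0, 99.0], [461.0, 132.0]]
side 147 eye x -13.1 47.7 y -24.4 19.1 far end y -2.394444444444445
top 326 eye x -19.3 58.5 y -29.7 9.7 far end y -11.261764705882353
side post top [[128.4  -0.2 173. ]] top [[130.5  -1.7 173. ]]
side bar mid [[ 97.4  -1.2 107. ]]
```

```bash
python3 - <<'E'
from h import *
p=cv2.imread("pics/side2raw.png");q=cv2.imread("pics/top2raw.png")
h=cv2.cvtColor(p,cv2.COLOR_BGR2HSV)
e=pick(((h[...,1]<70)&(h[...,2]>130)).astype(np.uint8),(260,205,292,222));T=toS(ray("side",np.argwhere(e)[:,::-1],.2145))
for a in range(-10,48,8):
    k=T[(T[:,0]>=a)&(T[:,0]<a+8),1]
    if len(k):print(a,k.min(),k.max(),(k.min()+k.max())/2)
o=np.array([70,140])
for y in(20,0,-20): print(y,((proj("top",fromS([[28,y,214.5],[8,y,214.5]]))-o+.35)*3.3).round(0).tolist())
cv2.imwrite("pics/p3.png",cv2.resize(q[150:205,190:240],None,fx=10,fy=10,interpolation=2))
print((proj("top",fromS([[28,20,214.5],[28,-20,214.5],[48,0,214.5],[8,20,214.5],[8,-20,214.5]]))-[190,150]+.5)*10)
E
```

```text
-10 -17.4 12.1 -2.6499999999999995
-2 -22.2 15.7 -3.25
6 -22.9 19.1 -1.8999999999999986
14 -23.5 18.5 -2.5
22 -24.2 17.9 -3.1500000000000004
30 -24.4 17.2 -3.5999999999999996
38 -21.0 16.6 -2.1999999999999993
46 -13.0 3.6 -4.7
20 [[429.0, 155.0], [427.0, 185.0]]
0 [[459.0, 157.0], [457.0, 186.0]]
-20 [[490.0, 158.0], [487.0, 188.0]]
[[102.88367166 372.28902329]
 [284.92186373 380.32285486]
 [200.2718718  286.86149004]
 [ 96.14926122 462.25116156]
 [278.76309543 470.39558728]]
```

View pics/p3.png

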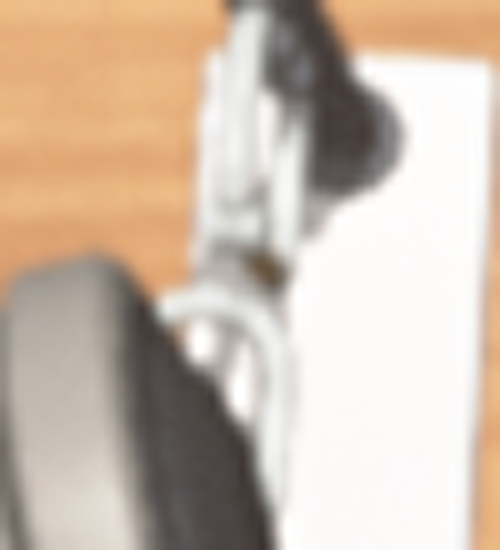

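The eye sits about 2.5 mm to -y, roughly -1° of rail yaw in the hand. I correct that, lower to mouth height and check.

Request:
send_rows --plan '[[[0,0,0.5],[0,0,-0.012]],[[0,0,0.5],[0,0,0]],[[0,0,0.5],[0,0,0]],[[0,0,0.5],[0,0,0]],[[0,0,0.5],[0,0,0]],[[0,0,0.4],[0,0,0]],[[0,0,0.2],[0,0,0]],[[0,0,0],[0,0,0]],[[0,0,0],[0,0,0]],[[0,0,0],[0,0,0]]]'

```text
time: 10.3
tool_pos: [0.4646, 0.1886, 0.1339]
tool_rot: [3.141, 0.001, 3.114]
contact_force: [0.3, 0.5, -0.5]
opening: 0.0151
grip_force: 40.0
```

```bash
python3 - <<'E'
from h import *
from cell import robot,read_camera
s=robot.observe();delta(s,fromS([[-12,0,133.7]])[0],178.3);print("tcp in stand",toS(s["tool_pos"]))
p,_=read_camera('side');cv2.imwrite('pics/side4raw.png',p)
h=cv2.cvtColor(p,cv2.COLOR_BGR2HSV);z=s["tool_pos"][2]+.0033
a=proj("side",fromS([[45,0,137]]))[0];print(a)
x,y=int(a[0]),int(a[1])
e=pick(((h[...,1]<70)&(h[...,2]>130)).astype(np.uint8),(x-2-2,y-14,x+30,y+14));T=toS(ray("side",np.argwhere(e)[:,::-1],z))
print(e.sum())
for a in range(-14,52,8):
    k=T[(T[:,0]>=a)&(T[:,0]<a+8),1]
    if len(k):print(a,k.min(),k.max(),(k.min()+k.max())/2)
print(T[:,0].max())
cv2.imwrite("pics/p4.png",cv2.resize(p[210:290,220:340],None,fx=5,fy=5,interpolation=2))
E
```

```text
t 10.3 pos [0.4646 0.1886 0.1339] rot [1.7998e+02 5.0000e-02 1.7842e+02] F [ 0.3  0.5 -0.5] open 0.0151 39.97530698776245
shift/25mm [-2.438 -0.037  0.009] turn/90 [0.0002 0.0006 0.0014]
tcp in stand [[-73.   -0.2 133.9]]
[265.63505686 238.88023401]
137
-14 -15.5 4.8 -5.35
-6 -20.3 16.4 -1.950000000000001
2 -21.0 20.1 -0.4499999999999993
10 -21.6 19.5 -1.0500000000000007
18 -22.3 18.8 -1.75
26 -22.7 18.2 -2.25
34 -19.4 17.6 -0.8999999999999986
42 -15.5 13.0 -1.25
49.4
```

View pics/p4.png

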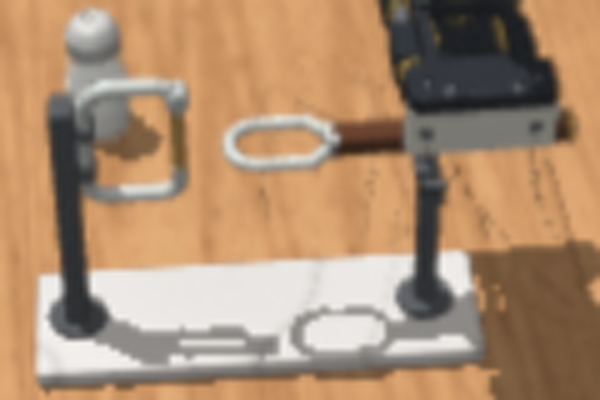

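The eye at (280,142) is level and lined up with the gate at (179,140). Next I push it in.

Request:
send_rows --plan '[[[-0.4,-0.006,0],[0,0,0]],[[-0.35,-0.006,0],[0,0,0]],[[-0.3,-0.006,0],[0,0,0]],[[-0.3,-0.006,0],[0,0,0]],[[-0.3,-0.006,0],[0,0,0]],[[-0.3,-0.006,0],[0,0,0]],[[-0.3,-0.006,0],[0,0,0]],[[-0.21,0,0],[0,0,0]],[[0,0,0],[0,0,0]],[[0,0,0],[0,0,0]]]'

```text
time: 11.6
tool_pos: [0.5264, 0.1858, 0.1338]
tool_rot: [3.141, 0.002, 3.114]
contact_force: [-0.5, -1.3, -1.0]
opening: 0.0153
grip_force: 40.0
```

```bash
python3 - <<'E'
from h import *
from cell import robot,read_camera
s=robot.observe();delta(s,fromS([[-12,0,111.7]])[0],178.3);print("tcp in stand",toS(s["tool_pos"]))
p,_=read_camera('side');cv2.imwrite('pics/side5raw.png',p)
cv2.imwrite("pics/p5.png",cv2.resize(p[210:290,220:340],None,fx=5,fy=5,interpolation=2))
print((proj("side",fromS([[110,0,137],[115.5,0,137],[70,0,173]]))-[220,210]+.5)*5)
E
```

```text
t 11.6 pos [0.5264 0.1858 0.1338] rot [1.7998e+02 9.0000e-02 1.7842e+02] F [-0.5 -1.3 -1. ] open 0.0153 39.9969881772995
shift/25mm [0.036 0.005 0.885] turn/90 [0.0002 0.001  0.0013]
tcp in stand [[-1.110e+01 -1.000e-01  1.338e+02]]
[[108.60137049 153.30746903]
 [ 98.25425132 153.84670821]
 [181.45420548  97.50367228]]
```

View pics/p5.png

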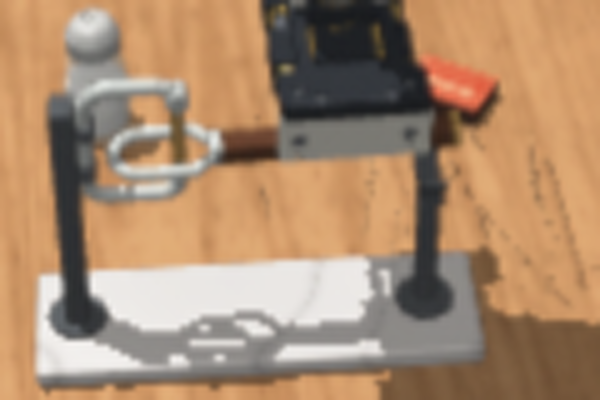

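The bow at (112,152) is inside the hook, and the gate at (178,135) hangs vertical again through the eye. Next I lower the rail, easing it back 8 mm.

Request:
send_rows --plan '[[[0,0,0.15],[0,0,0]],[[0,0,0.15],[0,0,0]],[[0.08,0,0.15],[0,0,0]],[[0.08,0,0.12],[0,0,0]],[[0.08,0,0.1],[0,0,0]],[[0.08,0,0.08],[0,0,0]],[[0,0,0.05],[0,0,0]],[[0,0,0.02],[0,0,0]],[[0,0,0],[0,0,0]],[[0,0,0],[0,0,0]]]'

```text
time: 12.9
tool_pos: [0.5179, 0.186, 0.1131]
tool_rot: [3.141, 0.0, 3.114]
contact_force: [0.4, -1.0, 0.1]
opening: 0.0153
grip_force: 40.0
```

```bash
python3 - <<'E'
from h import *
from cell import robot,read_camera
s=robot.observe();delta(s,fromS([[-19,0,111.7]])[0],178.3);print("tcp in stand",toS(s["tool_pos"]))
p,_=read_camera('side');cv2.imwrite('pics/side6raw.png',p)
cv2.imwrite("pics/p6.png",cv2.resize(p[210:290,220:340],None,fx=5,fy=5,interpolation=2))
print((proj("side",fromS([[99,0,115],[-87.5,0,115],[70,0,122]]))-[220,210]+.5)*5)
E
```

```text
t 12.9 pos [0.5179 0.186  0.1131] rot [1.7999e+02 2.0000e-02 1.7842e+02] F [ 0.4 -1.   0.1] open 0.0153 39.99714910984039
shift/25mm [-0.023  0.012  0.056] turn/90 [0.0001 0.0002 0.0013]
tcp in stand [[-19.6  -0.3 113.1]]
[[131.2583517  183.01623168]
 [475.93786419 164.45655245]
 [184.72024917 170.44046839]]
```

View pics/p6.png

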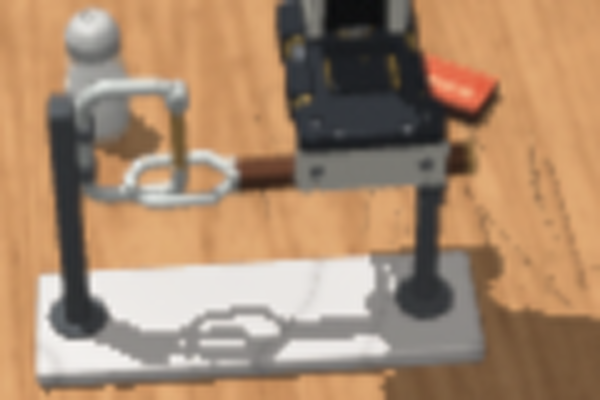

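The eye at (130,183) is low in the hook, the gate at (178,140) is shut, and the rail tail at (462,160) lies over the cradle. I lower it the last 1.3 mm gently.

Request:
send_rows --plan '[[[0,0,0.02],[0,0,0]],[[0,0,0.02],[0,0,0]],[[0,0,0.012],[0,0,0]],[[0,0,0],[0,0,0]],[[0,0,0],[0,0,0]],[[0,0,0],[0,0,0]],[[0,0,0],[0,0,0]],[[0,0,0],[0,0,0]],[[0,0,0],[0,0,0]],[[0,0,0],[0,0,0]]]'

```text
time: 14.2
tool_pos: [0.5179, 0.186, 0.1117]
tool_rot: [3.141, 0.0, 3.114]
contact_force: [0.2, -0.2, 0.5]
opening: 0.0154
grip_force: 40.0
```

Request:
send_rows --plan '[[[0,0,0.02],[0,0,0]],[[0,0,0.02],[0,0,0]],[[0,0,0],[0,0,0]],[[0,0,0],[0,0,0]],[[0,0,0],[0,0,0]],[[0,0,0],[0,0,0]],[[0,0,0],[0,0,0]],[[0,0,0],[0,0,0]],[[0,0,0],[0,0,0]],[[0,0,0],[0,0,0]]]'

```text
time: 15.45
tool_pos: [0.5179, 0.186, 0.1113]
tool_rot: [3.141, 0.001, 3.114]
contact_force: [-3.3, -0.7, 5.6]
opening: 0.0155
grip_force: 40.0
```

Contact is now 5.6 N upward, so the rail is seated. I release and retreat upward.

Request:
send_rows --plan '[[[0,0,0],[0,0,0]],[[0,0,0],[0,0,0]],[[0,0,0],[0,0,0]],[[0,0,0],[0,0,0]],[[0,0,0],[0,0,0]],[[0,0,0],[0,0,0]],[[0,0,-0.2],[0,0,0]],[[0,0,-0.5],[0,0,0]],[[0,0,-0.8],[0,0,0]],[[0,0,-0.8],[0,0,0]]]' --gripper 0

```text
time: 16.7
tool_pos: [0.518, 0.186, 0.1697]
tool_rot: [3.141, 0.001, 3.114]
contact_force: [0.1, 0.4, -0.9]
opening: 0.0455
grip_force: 0.0
```

Request:
send_rows --plan '[[[0,0,-1],[0,0,0]],[[0,0,-1],[0,0,0]],[[0,0,-0.5],[0,0,0]],[[0,0,0],[0,0,0]],[[0,0,0],[0,0,0]],[[0,0,0],[0,0,0]],[[0,0,0],[0,0,0]],[[0,0,0],[0,0,0]],[[0,0,0],[0,0,0]],[[0,0,0],[0,0,0]]]'

```text
time: 17.95
tool_pos: [0.5178, 0.186, 0.2307]
tool_rot: [3.142, 0.0, 3.114]
contact_force: [-0.6, -0.4, -1.0]
opening: 0.0456
grip_force: 0.0
```

```bash
python3 - <<'E'
from h import *
from cell import robot,read_camera
s=robot.observe();delta(s,fromS([[-19,0,111.7]])[0],178.3)
p,_=read_camera('side')
cv2.imwrite("pics/p7.png",cv2.resize(p[200:290,220:340],None,fx=5,fy=5,interpolation=2))
print((proj("side",fromS([[98.5,0,115],[-88,0,115],[70,0,122]]))-[220,200]+.5)*5)
E
```

```text
t 17.95 pos [0.5178 0.186  0.2307] rot [180.     0.   178.42] F [-0.6 -0.4 -1. ] open 0.0456 0.0
shift/25mm [-0.028  0.014  4.759] turn/90 [0.     0.     0.0013]
[[132.18828638 232.9672118 ]
 [476.85412528 214.40617022]
 [184.72024917 220.44046839]]
```

View pics/p7.png

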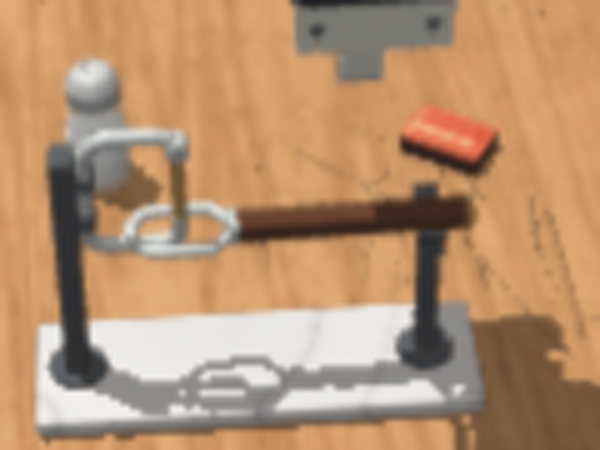

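The rail rests level. The eye at (130,232) is in the bottom of the hook, the gate at (179,190) is shut and the tail at (472,212) lies through the cradle, all where the geometry predicts.

```bash
python3 -c "
from cell import robot
print(robot.hand_in())"
```

```text
the job is handed in; nothing more can be done
None
```

The rail is back on its stand and the job is handed in at about 18 s of the 40 s: the last picture shows it level and let go, eye low in the hook, gate shut, tail in the cradle; the arm touched none of the bystanders, and the hand-in call gave no verdict.

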